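# Catch pan under the drum grater

## Task

Slide the shallow pan into the opening between the legs of the table-top drum grater, so that it stands flat on the table centred under the hopper, with its handle sticking straight out of the open front. Keep the pan upright, leave the deep pan where it is, and let go.

Things in the scene. Friction and masses are not known exactly. Their poses are not given: they have to be found in the camera images.
- pan: Shallow pan: blue-glazed, round, 120 mm diameter, 60 mm tall, 0.26 to 0.5 kg. Origin: centre of its underside; z up. A level wooden handle runs along its own -x: bar 18 mm wide (y), 14 mm tall, centreline 42 mm up, free from x = -62 to -157 mm. Grip it from above across its width near x = -120 mm, which keeps the gripper clear of the grater's housing.
- deep_pan: Deep pan, not to be used: same material, diameter and handle section, but 115 mm tall with the handle 90 mm up, too tall to go under the grater. Origin: centre of its underside; handle along its own -x out to 157 mm. The two pans stand one on each side of the table, either way round.
- drum_grater: White drum grater, fixed. Origin: on the table below the centre of the square steel hopper on top (rim 230 mm up). Open front to its own -x. Between two legs an opening y = -78 to +78 mm, under a housing whose underside is 88 mm up; both run from x = -50 to +82 mm; back panel at x = +74 mm. Outside y = -92 to +92; fixed crank at +y (to y = 166 mm, above 129 mm; top 236 mm).
Mind the look-alikes: they are no part of the job. Leave any green or yellow look-alike of the pan alone.

How it is judged:
At the end, for the whole second after the job is handed in: The shallow pan stands flat on the table (within 0.1 rad, underside below 6 mm) and at rest, its centre within 23 mm of the point under the hopper's centre, its handle out of the open front within 0.3 rad of straight; the deep pan is within 30 mm of where it began (horizontal distance between pan and drum_grater below 0.023 m and height (world z) of pan below 0.006 m and angle between pan's own z axis and vertical below 0.1 rad and angle between the x axis of pan and the x axis of drum_grater, either way round below 0.3 rad and linear speed of pan below 0.02 m/s and distance of deep_pan from where it was at the start of the episode below 0.03 m); the robot touches nothing.
It fails at once if the shallow pan is tipped more than 0.4 rad (angle between pan's own z axis and vertical above 0.4 rad).
It fails at once if the deep pan is moved more than 30 mm (distance of deep_pan from where it was at the start of the episode above 0.03 m).
It also fails if it takes over 40 s, if anything falls off the work surface, if the arm or the gripper's body presses on something with over 40 N, if the wrist force passes 120 N, or if a joint passes its speed limit or range.

## Robot

A 6-joint arm with a two-finger parallel gripper is mounted at the origin on the work surface. World frame = base frame: x ahead of the robot, y to its left, z up, the work surface at z = 0. Lengths are in m, angles in rad, forces in N, time in s.
With the tool pointing down it reaches from about 0.35 to 0.775 m from the base axis. Payload 7.3 kg.
Tool frame: the origin (TCP) lies midway between the tips of the shut fingers; the grasp point (between the pads) lies 19 mm behind it (robot.tcp_to_grasp is the distance from the TCP to the grasp point, in m); z points along the fingers, y is the line along which they close (so a half turn about z gives the same grasp; the last joint's range is limited). The gripper opens to 92 mm and grips with 3 to 60 N. Pads are 19 mm wide; open, the fingers measure 130 mm over their backs; the gripper's body (75 mm by 190 mm) begins 47 mm behind the grasp point.
Start: joints at [-1.295, 0.342, 1.524, -0, 1.275, -0.146], TCP at [0.215, -0.479, 0.227] pointing down, gripper open.
Joint ranges: [-2.53, 2.53], [-0.77, 2.02], [0.04, 2.7], [-1, 4.14], [0.28, 2.66], [-3.11, 3.11]. Speed limits (rad/s): [2.57, 2.57, 3.14, 3.14, 3.14, 3.14].

## Interface

Orientations are given as [roll, pitch, yaw] about the fixed x, y, z axes, in that order (R = Rz(yaw) Ry(pitch) Rx(roll)).
In Python, from cell import readout, cams, ticket, robot gives the robot as it stands. The module is installed in compiled form; this text tells all that it offers.
- The arm moves only by the tool jog_arm, never from a script. Its argument "plan" is a list of rows, each a list of 5 numbers: the shift along the world's x, y, z each as a share of 0.08 m, from -1 to 1, then the turn about the world's z as a share of 90 degrees, from -1 to 1, then the opening, from -1 (shut) to 1 (fully open). A call has 1 to 12 rows; each row is the pose to reach, as a shift and turn from the pose commanded when the call began; what a row does not reach only later rows make up. A row lasts 1/10 s, in which the tool goes at most 50 mm and 8.59 degrees, less where a joint would pass 70% of its speed; a pose out of reach is approached as far as the arm can. A call with a number of a shift or a turn outside -1 to 1 is refused whole. A call with a gripper value outside its range is refused whole. The fingers move at their own pace and stop on an object; "squeeze" is the grip in N (left out, the last holds). Time passes only in rows, so rows that repeat a pose let the fingers close. It gives the time, the measured TCP pose, the force, the opening and the grip force at its end, in the units of the state.
- readout.observe(): the state, without advancing time (a new reading comes with each control period).
- cams.read_camera(name): name is "scene" or "top" or "wrist"; returns the picture (480x640x3 uint8, blue, green, red); there is no depth.
- cams.calibration(name): a dict with "K" (3x3 intrinsics, pixels), "world_from_camera" (4x4, takes a point from camera to world coordinates). Camera axes: x right, y down, z forward; pixel columns grow to the right and rows downward; lengths in m; the calibration is good to about 2 mm. A picture is of the moment at which its call begins: read the wrist's pose just before it. calibration takes no time and is no camera call; for the wrist camera it gives the pose at the moment of the call.
- ticket.hand_in(): hands the job in; it is judged then, once.
The state is a dict: "time": time; "qpos": joint angles; "qvel": joint speeds; "joint_efforts": joint torques, N m; "tool_pos": TCP position; "tool_rot": TCP orientation; "contact_force": force on the tool from outside, world axes, zero at the start; "torque": the same for the moment, N m; "opening": finger opening in m; "grip_force": force on a finger pad.
Only numpy, scipy, OpenCV 4.12 (cv2) and the standard library are available. Lean on these libraries where they do the work, as an engineer would, in place of code of your own. Each camera call takes 0.05 s, during which the arm holds its last target. There are 200 camera calls.

## Working session

There is one attempt and no reset: what is moved stays moved. The work goes in short steps, Python scripts to look and compute and a tool call to move; the robot and the scene stay as the last step left them, time stands still between calls to the robot, and variables do not carry over. Pictures are saved under pics/ and viewed, at most 10 in all, crops included, and the job is handed in when it is done.

Besides the shell and the picture viewer there is one more tool, called as name(argument=value, ...), one argument or row to a line, values as JSON. jog_arm: Moves the arm, as the interface text tells. Shift numbers are shares of 0.08 m and turn numbers shares of 90 degrees, none past 1 either way. Its arguments: {"type":"object","properties":{"plan":{"type":"array"},"squeeze":{"type":"number"}},"required":["plan"]}

```bash
mkdir -p pics; cat > h.py <<'E'
import numpy as np, cv2
from cell import readout, cams, ticket, robot
def ray(c,uv,z):
    K=np.array(c["K"]);T=np.array(c["world_from_camera"])
    d=T[:3,:3]@np.linalg.solve(K,[uv[0],uv[1],1.]);o=T[:3,3]
    return o+d*(z-o[2])/d[2]
def proj(c,p):
    K=np.array(c["K"]);T=np.linalg.inv(np.array(c["world_from_camera"]))
    q=K@(T[:3,:3]@p+T[:3,3]);return q[:2]/q[2]
E
python3 - <<'E'
from h import *
for n in("top","scene"):
    cv2.imwrite(f"pics/{n}0.png",cams.read_camera(n)); c=cams.calibration(n); print(n,np.round(c["K"],1).tolist(),np.round(c["world_from_camera"],3).tolist())
s=readout.observe();print(s["time"],s["tool_pos"],s["tool_rot"])
E
```

```text
top [[548.0, 0.0, 326.2], [0.0, 548.0, 239.7], [0.0, 0.0, 1.0]] [[0.022, -0.997, 0.071, 0.389], [-1.0, -0.022, 0.004, 0.021], [-0.003, -0.071, -0.997, 1.372], [0.0, 0.0, 0.0, 1.0]]
scene [[435.8, 0.0, 322.9], [0.0, 435.8, 239.3], [0.0, 0.0, 1.0]] [[0.984, 0.135, -0.113, 0.575], [0.175, -0.717, 0.674, -0.621], [0.01, -0.684, -0.73, 0.769], [0.0, 0.0, 0.0, 1.0]]
0.1 [ 0.21486122 -0.47864639  0.22613425] [-3.14028828e+00 -2.02495308e-04  4.21790978e-01]
```

View pics/top0.png

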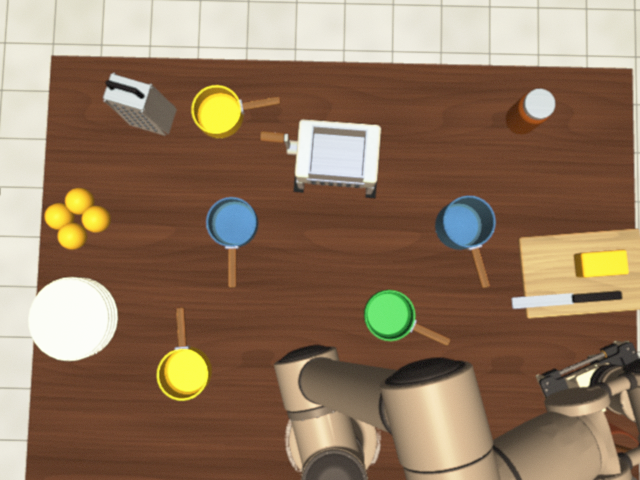

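View pics/scene0.png

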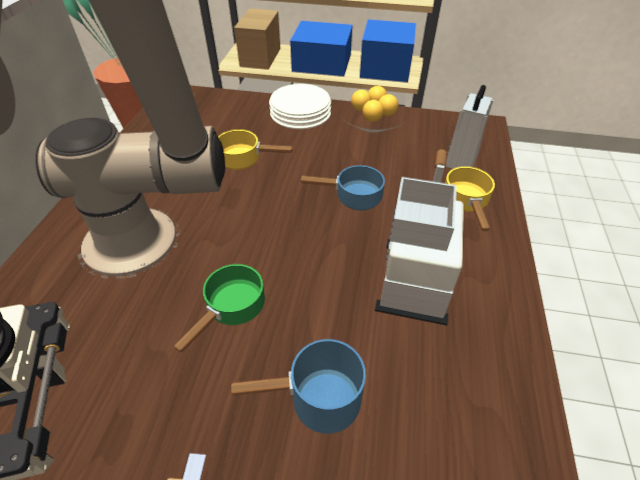

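Candidates, as (top px; scene px):
- Blue at (232,222); (360,187): short wall, so this is the shallow pan.
- Blue at (466,222); (328,385): tall wall, so this is the deep pan.
- Green at (389,315) and yellow at (217,110) and (184,372): look-alikes, to be left alone.

The grater is at (338,155) in top. Its crank points to +y and its open front faces the robot. I'll confirm with an enlarged crop and measure.

```bash
python3 - <<'E'
from h import *
from scipy.optimize import least_squares
t=cv2.imread("pics/top0.png");s=cv2.imread("pics/scene0.png");c=cams.calibration("top");cs=cams.calibration("scene")
a=cv2.resize(t[105:205,255:400],None,fx=4,fy=4,interpolation=cv2.INTER_CUBIC)[:400,:580]
b=cv2.resize(s[150:225,295:395],None,fx=2.2,fy=2.2,interpolation=cv2.INTER_CUBIC)
d=cv2.resize(t[190:295,195:270],None,fx=2.2,fy=2.2,interpolation=cv2.INTER_CUBIC)
o=np.zeros((600,800,3),np.uint8);o[:400,:580]=a;o[:d.shape[0],585:585+d.shape[1]]=d;o[410:410+b.shape[0],:b.shape[1]]=b
cv2.imwrite("pics/crop.png",o)
hsv=cv2.cvtColor(t,cv2.COLOR_BGR2HSV)
def big(m,u0,u1,v0,v1):
    q=np.zeros_like(m);q[v0:v1,u0:u1]=m[v0:v1,u0:u1]
    return max(cv2.findContours(q,cv2.RETR_EXTERNAL,cv2.CHAIN_APPROX_NONE)[0],key=cv2.contourArea)
blue=cv2.inRange(hsv,(95,80,40),(120,255,255))
for nm,box,h in(("shallow",(190,280,180,260),.06),("deep",(420,510,180,260),.115)):
    k=big(blue,*box)[:,0]
    P=np.array([ray(c,p,h)[:2] for p in k])
    cam=np.array(c["world_from_camera"])[:2,3]; m=P.mean(0); w=(m-cam)/np.linalg.norm(m-cam)
    Q=P[(P-m)@w>0.0]   # far-side points lie on the rim
    r=least_squares(lambda x:np.hypot(*(Q-x[:2]).T)-.06,m,loss="soft_l1",f_scale=.002)
    r2=least_squares(lambda x:np.hypot(*(Q-x[:2]).T)-x[2],[*m,.06],loss="soft_l1",f_scale=.002)
    print(nm,r.x.round(4),r2.x.round(4))
wood=cv2.inRange(hsv,(5,90,110),(16,200,220))
k=big(wood,215,250,246,295);print("handle px",cv2.boundingRect(k))
vx,vy,x,y=cv2.fitLine(k,cv2.DIST_L2,0,.01,.01).ravel()
p=ray(c,(x,y),.049);q=ray(c,(x+vx*30,y+vy*30),.049);print("handle mid",p.round(4),"dir",np.degrees(np.arctan2(*(p-q)[1::-1])),"end",ray(c,tuple(k[k[:,0,1].argmax(),0]),.049).round(4))
for u in((312,126),(366,127),(363,178),(311,180)):print(ray(c,u,.23).round(4))
E
```

```text
shallow [0.5201 0.2554] [0.5216 0.2579 0.0577]
deep [ 0.528  -0.2992] [ 0.5291 -0.3014  0.058 ]
handle px (215, 249, 35, 46)
handle mid [0.3915 0.2575 0.049 ] dir 9.462454773914075 end [0.3468 0.2719 0.049 ]
[0.7113 0.0616 0.23  ]
[ 0.7116 -0.0529  0.23  ]
[ 0.6022 -0.0485  0.23  ]
[0.5956 0.0609 0.23  ]
```

View pics/crop.png

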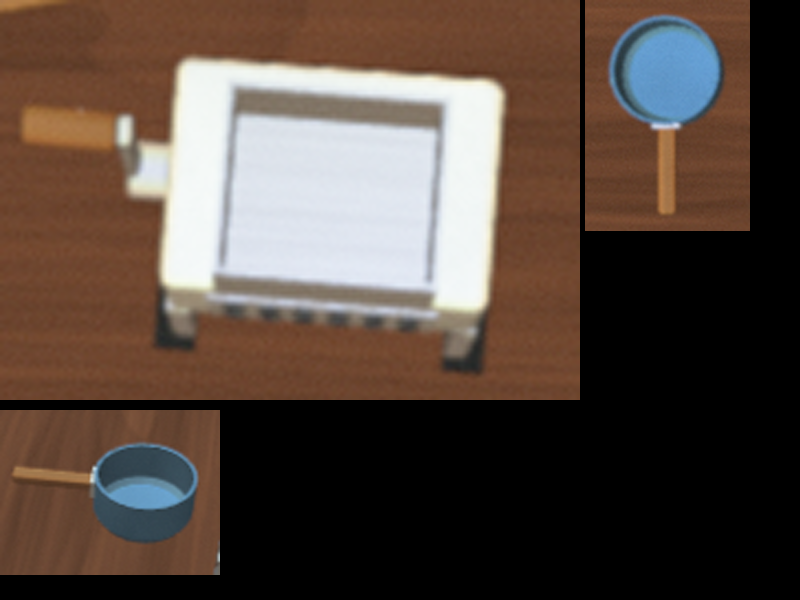

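The crop confirms it: blue shallow pan with a low wall, handle line at u≈231.8 from v≈249 to 287. Hopper rim corners are near (314,126), (367,130.5), (364,182) and (308,178), and the front feet corners near (294,192) and (375.5,198).

```bash
python3 - <<'E'
from h import *
c=cams.calibration("top")
f=lambda u,z:ray(c,u,z)[:2]
H=np.array([f(u,.23) for u in((313.75,126.25),(366.75,130.5),(364,182),(308.25,178))])
print("hopper",H.round(3).tolist(),"centre",H.mean(0).round(4))
dg=lambda v:np.degrees(np.arctan2(v[1],v[0])).round(2)
print("yaw hop",dg(H[0]-H[3]),dg(H[1]-H[2]),dg(H[0]-H[1])-90,dg(H[3]-H[2])-90)
a,b=f((293.75,191.75),0),f((375.5,198),0);print("feet",a.round(4),b.round(4),np.linalg.norm(a-b),"yaw",dg(a-b)-90,"mid",(a+b)/2)
# housing corners crop px
cr=lambda u,v:(255+u/4,105+v/4)
for z in(.17,.2):
  P=np.array([f(cr(*u),z) for u in((180,58),(503,82),(488,312),(162,285))]);print(z,"housing",P.round(3).tolist(),"yaw",dg(P[0]-P[1])-90,dg(P[3]-P[2])-90,dg(P[0]-P[3]),dg(P[1]-P[2]))
g=f((231.8,250),.049);e=f((231.8,286.8),.049);print("handle",g.round(4),e.round(4),"yaw",dg(g-e))
# scene verification of pan: rim centre
cs=cams.calibration("scene");print("scene proj pan rim c",proj(cs,np.array([.521,.256,.06])),"grater rim corners",[proj(cs,np.array([*h,.23])).round(0).tolist() for h in H],"feet",proj(cs,np.array([*b,0])))
E
```

```text
hopper [[0.711, 0.058], [0.704, -0.055], [0.594, -0.051], [0.6, 0.067]] centre [0.6521 0.0048]
yaw hop -4.58 -2.02 -3.4200000000000017 -2.8900000000000006
feet [0.6063 0.1116] [ 0.5949 -0.095 ] 0.20696427230247796 yaw -3.1400000000000006 mid [0.60059457 0.00832269]
0.17 housing [[0.742, 0.091], [0.733, -0.09], [0.603, -0.083], [0.614, 0.098]] yaw -3.0799999999999983 -3.519999999999996 -2.97 -2.78
0.2 housing [[0.734, 0.089], [0.724, -0.087], [0.598, -0.081], [0.608, 0.096]] yaw -3.0799999999999983 -3.519999999999996 -2.97 -2.78
handle [0.4532 0.2544] [0.3645 0.2513] yaw 1.99
scene proj pan rim c [359.56209709 180.09836012] grater rim corners [[452.0, 187.0], [450.0, 228.0], [387.0, 218.0], [394.0, 177.0]] feet [372.7471005  311.50434476]
```

jog_arm(
  plan=[
    [0.77,1,0,-0.25,1],
    [0.77,1,0,-0.25,1],
    [0.77,1,0,-0.25,1],
    [0.77,1,0,-0.25,1],
  ],
  squeeze=30,
)

```text
time: 0.5
tool_pos: [0.2774, -0.3977, 0.2267]
tool_rot: [-3.141, 0.0, 0.031]
contact_force: [-0.3, 0.3, -0.5]
opening: 0.0919
grip_force: 0.0
```

jog_arm(
  plan=[
    [0.77,1,0,0,1],
    [0.77,1,0,0,1],
    [0.77,1,0,0,1],
  ],
)

```text
time: 0.8
tool_pos: [0.3401, -0.3159, 0.2266]
tool_rot: [-3.14, -0.001, 0.036]
contact_force: [-0.0, -0.6, -0.9]
opening: 0.0918
grip_force: 0.0
```

jog_arm(
  plan=[
    [0.77,1,0,0,1],
    [0.77,1,0,0,1],
    [0.77,1,0,0,1],
  ],
)

```text
time: 1.1
tool_pos: [0.4018, -0.2363, 0.2266]
tool_rot: [-3.141, -0.001, 0.036]
contact_force: [-1.1, -0.3, -0.4]
opening: 0.0922
grip_force: 0.0
```

jog_arm(
  plan=[
    [0,1,0,0,1],
    [0,1,0,0,1],
    [0,1,0,0,1],
  ],
)

```text
time: 1.4
tool_pos: [0.399, -0.1578, 0.2266]
tool_rot: [-3.141, 0.001, 0.033]
contact_force: [-0.1, -0.1, -0.6]
opening: 0.092
grip_force: 0.0
```

jog_arm(
  plan=[
    [0,1,0,0,1],
    [0,1,0,0,1],
    [0,1,0,0,1],
  ],
)

```text
time: 1.7
tool_pos: [0.3996, -0.0785, 0.2268]
tool_rot: [-3.142, 0.0, 0.033]
contact_force: [0.4, -0.7, 0.5]
opening: 0.092
grip_force: 0.0
```

jog_arm(
  plan=[
    [0,1,0,0,1],
    [0,1,0,0,1],
    [0,1,0,0,1],
  ],
)

```text
time: 2.0
tool_pos: [0.4002, 0.0013, 0.2268]
tool_rot: [3.141, -0.0, 0.032]
contact_force: [-0.1, -0.4, 0.0]
opening: 0.0916
grip_force: 0.0
```

jog_arm(
  plan=[
    [0,1,0,0,1],
    [0,1,0,0,1],
    [0,1,0,0,1],
  ],
)

```text
time: 2.3
tool_pos: [0.4007, 0.0812, 0.2267]
tool_rot: [3.141, -0.001, 0.032]
contact_force: [-0.3, 0.2, -0.1]
opening: 0.0918
grip_force: 0.0
```

jog_arm(
  plan=[
    [0,1,0,0,1],
    [0,1,0,0,1],
    [0,1,0,0,1],
  ],
)

```text
time: 2.6
tool_pos: [0.4011, 0.1613, 0.2266]
tool_rot: [3.141, -0.001, 0.032]
contact_force: [0.5, -0.3, -0.2]
opening: 0.0919
grip_force: 0.0
```

jog_arm(
  plan=[
    [0,1,0,0,1],
    [0,1,0,0,1],
    [0,1,0,0,1],
    [0,1,0,0,1],
    [0,1,0,0,1],
  ],
)

```text
time: 3.1
tool_pos: [0.4005, 0.2391, 0.2266]
tool_rot: [3.141, 0.0, 0.028]
contact_force: [0.3, 0.1, -0.9]
opening: 0.0917
grip_force: 0.0
```

jog_arm(
  plan=[
    [0,0.17,-1,0,1],
    [0,0.17,-1,0,1],
    [0,0.17,-1,0,1],
  ],
)

```text
time: 3.4
tool_pos: [0.3978, 0.2524, 0.1435]
tool_rot: [3.138, 0.007, 0.028]
contact_force: [0.0, 0.3, 0.6]
opening: 0.0917
grip_force: 0.0
```

```bash
python3 - <<'E'
from h import *
c=cams.calibration("wrist");w=cams.read_camera("wrist");cv2.imwrite("pics/w1.png",w)
for x in(-.157,-.12,-.07):
    print(x,proj(c,np.array([.521+x*.9994,.2565+x*.035,.049])).round(0))
E
```

```text
-0.157 [323. 284.]
-0.12 [322. 233.]
-0.07 [322. 158.]
```

View pics/w1.png

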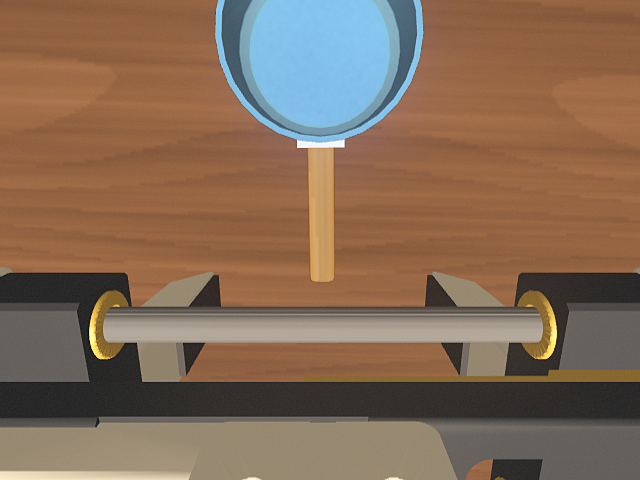

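The wrist view shows the blue shallow pan with its handle end at (321,281). The prediction was (323,284), so it agrees to about 2 mm. I'm descending and gripping.

jog_arm(
  plan=[
    [0,0,-0.5,0,1],
    [0,0,-1,0,1],
    [0,0,-1,0,1],
  ],
)

```text
time: 3.75
tool_pos: [0.3984, 0.253, 0.065]
tool_rot: [3.139, 0.005, 0.028]
contact_force: [0.3, -0.0, 0.4]
opening: 0.0915
grip_force: 0.0
```

jog_arm(
  plan=[
    [0,0,-0.3,0,1],
    [0,0,-0.54,0,1],
    [0,0,-0.54,0,1],
    [0,0,-0.54,0,1],
    [0,0,-0.54,0,-1],
    [0,0,-0.54,0,-1],
    [0,0,-0.54,0,-1],
    [0,0,-0.54,0,-1],
    [0,0,-0.54,0,-1],
    [0,0,-0.54,0,-1],
    [0,0,-0.54,0,-1],
    [0,0,-0.54,0,-1],
  ],
)

```text
time: 4.95
tool_pos: [0.3997, 0.2546, 0.0235]
tool_rot: [3.141, 0.0, 0.029]
contact_force: [0.4, -0.1, 0.5]
opening: 0.0323
grip_force: 0.0
```

jog_arm(
  plan=[
    [0,0,0,0,-1],
    [0,0,0,0,-1],
    [0,0,0,0,-1],
    [0,0,0,0,-1],
    [0,0,0,0,-1],
    [0,0,0,0,-1],
  ],
)

```text
time: 5.55
tool_pos: [0.3997, 0.2545, 0.0235]
tool_rot: [3.141, 0.0, 0.029]
contact_force: [-0.4, -0.9, -0.3]
opening: 0.0178
grip_force: 30.0
```

jog_arm(
  plan=[
    [-0.1,-0.1,0,0,-1],
    [-0.2,-0.25,0,0,-1],
    [-0.2,-0.4,0,0,-1],
    [-0.2,-0.55,0,0,-1],
    [-0.2,-0.7,0,0,-1],
    [-0.2,-0.85,0,0,-1],
    [-0.2,-1,0,0,-1],
  ],
)

```text
time: 6.25
tool_pos: [0.3839, 0.1735, 0.0235]
tool_rot: [3.141, -0.0, 0.029]
contact_force: [0.3, 1.3, -1.2]
opening: 0.0181
grip_force: 30.1
```

jog_arm(
  plan=[
    [0,-0.15,0,0,-1],
    [0,-0.3,0,-0.01,-1],
    [0,-0.45,0,-0.02,-1],
    [0,-0.6,0,-0.03,-1],
    [0,-0.75,0,-0.04,-1],
    [0,-0.9,0,-0.05,-1],
    [0,-1,0,-0.05,-1],
  ],
)

```text
time: 6.95
tool_pos: [0.3836, 0.0935, 0.0235]
tool_rot: [3.141, 0.0, -0.051]
contact_force: [-0.7, 1.7, -1.0]
opening: 0.0178
grip_force: 30.1
```

jog_arm(
  plan=[
    [0,-0.15,0,0,-1],
    [0,-0.3,0,0,-1],
    [0,-0.45,0,0,-1],
    [0,-0.6,0,0,-1],
    [0,-0.75,0,0,-1],
    [0,-0.85,0,0,-1],
    [0,-0.92,0,0,-1],
    [0,-0.92,0,0,-1],
  ],
)

```text
time: 7.75
tool_pos: [0.3838, 0.0205, 0.0235]
tool_rot: [3.141, -0.0, -0.051]
contact_force: [-1.3, 0.5, -0.6]
opening: 0.0177
grip_force: 30.0
```

```bash
python3 - <<'E'
from h import *
t=cams.read_camera("top");s=readout.observe();print(s["time"],s["tool_pos"],s["tool_rot"],s["contact_force"],s["torque"])
c=cams.calibration("top")
hsv=cv2.cvtColor(t,cv2.COLOR_BGR2HSV);m=cv2.inRange(hsv,(95,80,40),(120,255,255));q=np.zeros_like(m);q[200:300,280:380]=m[200:300,280:380]
k=max(cv2.findContours(q,cv2.RETR_EXTERNAL,cv2.CHAIN_APPROX_NONE)[0],key=cv2.contourArea)
(u,r)=cv2.minEnclosingCircle(k);print(u,r,ray(c,u,.055))
o=np.zeros((480,800,3),np.uint8);o[:,:480]=cv2.resize(t[110:270,260:420],(480,480));
w=cams.read_camera("scene");o[:480,480:]=cv2.resize(w[130:370,250:410],(320,480));cv2.imwrite("pics/m.png",o)
E
```

```text
7.8 [0.38379633 0.02075072 0.02355807] [ 3.14148334e+00 -7.55984860e-05 -5.05530823e-02] [-0.89126079 -0.4734562  -1.27042928] [-0.0940713   0.04925526 -0.02873988]
(331.5769348144531, 230.57691955566406) 24.897808074951172 [0.50512125 0.01427734 0.055     ]
```

View pics/m.png

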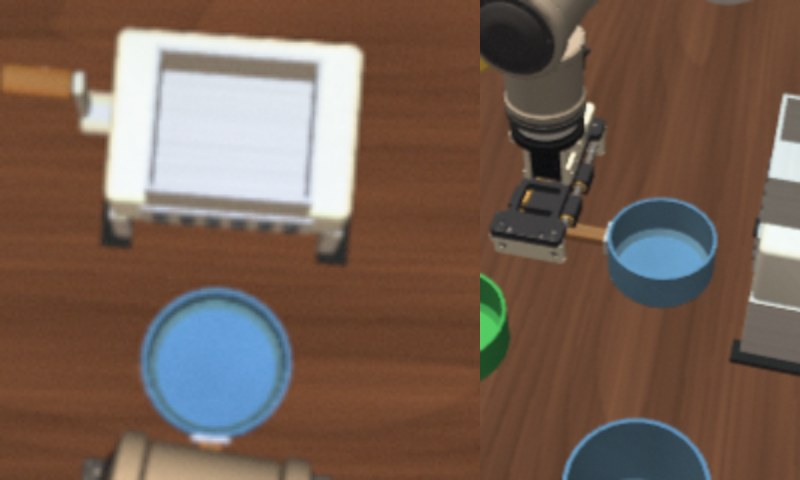

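The pan is flat, held, and lined up in front of the opening: centre in the crop at (216,362), between the feet at (116,228) and (333,248). I'm pushing it in by 147 mm along x and −8 mm along y.

jog_arm(
  plan=[
    [0.12,-0.01,0,0,-1],
    [0.25,-0.01,0,0,-1],
    [0.37,-0.02,0,0,-1],
    [0.5,-0.03,0,0,-1],
    [0.62,-0.03,0,0,-1],
    [0.75,-0.04,0,0,-1],
    [0.87,-0.05,0,0,-1],
    [0.92,-0.05,0,0,-1],
  ],
)

```text
time: 8.65
tool_pos: [0.4591, 0.0168, 0.0235]
tool_rot: [3.141, -0.002, -0.05]
contact_force: [-0.8, -0.6, -0.7]
opening: 0.0175
grip_force: 30.0
```

jog_arm(
  plan=[
    [0.12,-0.01,0,0,-1],
    [0.25,-0.01,0,0,-1],
    [0.37,-0.02,0,0,-1],
    [0.5,-0.03,0,0,-1],
    [0.62,-0.03,0,0,-1],
    [0.75,-0.04,0,0,-1],
    [0.87,-0.05,0,0,-1],
    [0.92,-0.05,0,0,-1],
    [0.92,-0.05,0,0,-1],
  ],
)

```text
time: 9.55
tool_pos: [0.5324, 0.0129, 0.0235]
tool_rot: [3.141, -0.002, -0.05]
contact_force: [1.2, -0.5, -1.2]
opening: 0.0176
grip_force: 30.0
```

```bash
python3 - <<'E'
from h import *
t=cams.read_camera("top");s=readout.observe();print(s["time"],s["tool_pos"],s["tool_rot"],s["contact_force"])
o=np.zeros((480,800,3),np.uint8);o[:,:480]=cv2.resize(t[110:270,260:420],(480,480));
w=cams.read_camera("scene");o[:480,480:]=cv2.resize(w[130:370,330:490],(320,480));cv2.imwrite("pics/m2.png",o)
E
```

```text
9.6 [0.53192023 0.01289889 0.02352938] [ 3.14141403e+00 -1.78432002e-03 -4.95102683e-02] [ 1.12019594 -0.05409986 -1.53894565]
```

View pics/m2.png

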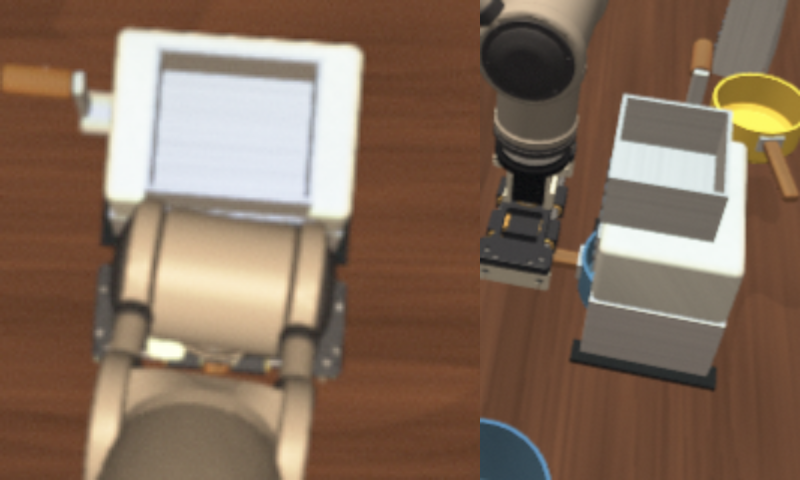

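The pan sits inside the opening, with only its front edge and handle showing at crop (585,262). No contact forces show, so I'm releasing, lifting and backing off.

jog_arm(
  plan=[
    [0,0,0,0,0.3],
    [0,0,0,0,0.3],
    [0,0,0,0,0.3],
    [0,0,0,0,0.3],
    [0,0,0,0,0.3],
    [0,0,0,0,0.3],
    [0,0,0,0,0.3],
    [0,0,0,0,0.3],
  ],
)

```text
time: 10.45
tool_pos: [0.531, 0.013, 0.0235]
tool_rot: [3.142, -0.0, -0.049]
contact_force: [1.5, -1.3, -0.1]
opening: 0.0597
grip_force: 0.0
```

jog_arm(
  plan=[
    [0,0,0.2,0,0.3],
    [0,0,0.5,0,0.3],
    [0,0,0.8,0,0.3],
    [-0.2,0,1,0,0.3],
    [-0.6,0,1,0,0.3],
    [-1,0,1,0,0.3],
    [-1,0,1,0,0.3],
  ],
)

```text
time: 11.15
tool_pos: [0.4468, 0.0135, 0.1033]
tool_rot: [-3.141, 0.004, -0.049]
contact_force: [-0.1, -1.2, -0.0]
opening: 0.0597
grip_force: 0.0
```

jog_arm(
  plan=[
    [0,-0.5,0.5,0,0.3],
    [0,-1,1,0,0.3],
    [0,-1,1,0,0.3],
    [0,-1,1,0,0.3],
  ],
)

```text
time: 11.55
tool_pos: [0.4523, -0.0684, 0.1848]
tool_rot: [3.141, -0.004, -0.052]
contact_force: [0.0, -0.2, -0.9]
opening: 0.0593
grip_force: 0.0
```

jog_arm(
  plan=[
    [0,-0.5,0,0,0.3],
    [0,-1,0,0,0.3],
    [0,-1,0,0,0.3],
    [0,-1,0,0,0.3],
  ],
)

```text
time: 11.95
tool_pos: [0.4504, -0.1461, 0.1819]
tool_rot: [-3.14, 0.003, -0.051]
contact_force: [0.3, 0.4, -0.4]
opening: 0.0598
grip_force: 0.0
```

```bash
python3 - <<'E'
from h import *
t=cams.read_camera("top");s=readout.observe();print(s["time"],s["tool_pos"],s["contact_force"])
c=cams.calibration("top")
o=np.zeros((480,800,3),np.uint8);o[:,:480]=cv2.resize(t[110:270,260:420],(480,480));
w=cams.read_camera("scene");o[:480,480:]=cv2.resize(w[130:370,330:490],(320,480));cv2.imwrite("pics/m3.png",o)
g=np.array([.652,.006]);d=np.array([np.cos(.0541),-np.sin(.0541)])
for x in(-.157,-.07):
    u=proj(c,np.array([*(g+x*d),.049]));print("ideal",u,(u-[260,110])*3)
E
```

```text
12.0 [ 0.45042324 -0.14553065  0.18217456] [-0.27167008 -0.72383207 -0.39025313]
ideal [331.38233988 234.86110301] [214.14701965 374.58330904]
ideal [334.09414172 199.31762048] [222.28242517 267.95286145]
```

View pics/m3.png

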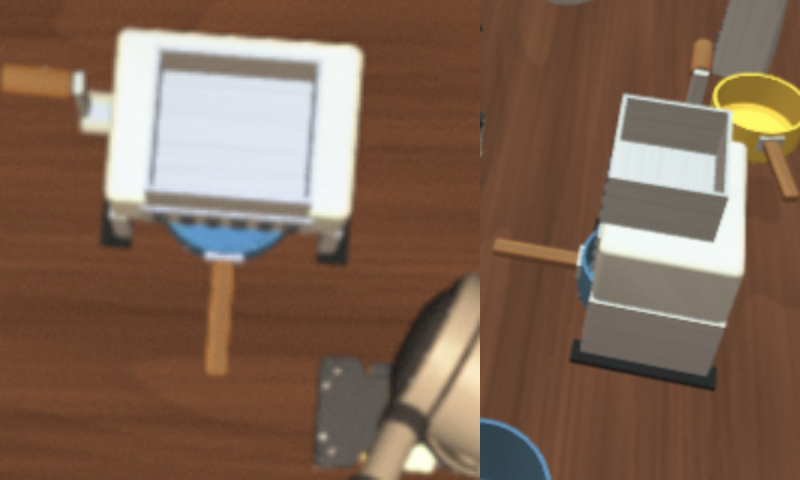

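The handle end is at crop (216,374), against an ideal of (214,375). It runs straight out of the front, and the robot is clear of everything. I'm handing the job in.

```bash
python3 -c "
from cell import ticket
print(ticket.hand_in())"
```

```text
the job is handed in; nothing more can be done
None
```

I slid the shallow pan under the hopper with its handle straight out of the front and let go of it; the deep pan was not touched, and the job is handed in (about 12 s on the clock, no verdict returned).

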